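Clear the off-cuts from under the guard of a cutting bed

ROBOT

A 6-joint arm with a two-finger parallel gripper is mounted at the origin on the work surface; the furniture and walls round the work are solid. World frame = base frame: x ahead of the robot, y to its left, z up, the work surface at z = 0. Lengths are in m, angles in rad, forces in N, time in s.
With the tool pointing down it reaches from about 0.3 to 0.775 m from the base axis. Payload 14.6 kg.
Tool frame: the origin (TCP) lies between the finger pads; the fingertips stand 14 mm ahead of it and the grasp point (between the pads) lies 5 mm behind it; z points along the fingers, y is the line along which they close (so a half turn about z gives the same grasp; the last joint's range is limited). The gripper opens to 94 mm and grips with 3 to 60 N. Pads are 16 mm wide; open, the fingers measure 119 mm over their backs; the gripper's body (75 mm by 177 mm) begins 78 mm behind the grasp point.
Start: joints at [-1.251, 0.3, 1.521, -0, 1.321, -0.067], TCP at [0.207, -0.509, 0.219] pointing down, gripper open.
Joint ranges: [-3.03, 3.03], [-0.79, 2.21], [0.23, 2.52], [-1.04, 4.18], [0, 3.07], [-2.55, 2.55]. Speed limits (rad/s): [2.22, 2.22, 2.57, 3.14, 3.14, 3.14].

INTERFACE

Orientations are given as [roll, pitch, yaw] about the fixed x, y, z axes, in that order (R = Rz(yaw) Ry(pitch) Rx(roll)).
In Python, from station import ctrl gives the robot as it stands. The module is installed in compiled form; this text tells all that it offers.
- The arm moves only by the tool move_arm, never from a script. Its argument "targets" is a list of rows, each a list of 7 numbers: the opening, from -1 (shut) to 1 (fully open), then the shift along the tool's x, y, z in units of 50 mm (1.0 is 50 mm), then the turn, a rotation vector about the tool's x, y, z in rad. A call has 1 to 12 rows; each row is the pose to reach, as a shift and turn from the pose commanded when the call began, along the tool's axes at that moment; what a row does not reach only later rows make up. A row lasts 1/10 s, in which the tool goes at most 50 mm and 8.59 degrees, less where a joint would pass 70% of its speed; a pose out of reach is approached as far as the arm can. A call with a gripper value outside its range is refused whole. The fingers move at their own pace and stop on an object; "grip_force" is the grip in N (left out, the last holds). Time passes only in rows, so rows that repeat a pose let the fingers close. It gives the time, the measured TCP pose, the force, the opening and the grip force at its end, in the units of the state.
- ctrl.get_obs(): the state, without advancing time (a new reading comes with each control period).
- ctrl.camera(name): name is "side" or "top" or "wrist"; returns (picture, depth): 420x560x3 uint8, red, green, blue; 420x560 float32, m along the optical axis (not along the pixel's ray), 0 where there is no reading.
- ctrl.camera_params(name): a dict with "intrinsics" (3x3 intrinsics, pixels), "rvec" (rotation vector, rad) and "tvec" (3), from world to camera coordinates, as OpenCV has them; the wrist camera has in their place "T_tool_cam" (4x4, takes a point from camera to tool coordinates, whose origin is the TCP and whose axes are the flange's). Camera axes: x right, y down, z forward; pixel columns grow to the right and rows downward; lengths in m; the calibration is good to about 2 mm. A picture is of the moment at which its call begins: read the wrist's pose just before it. camera_params takes no time and is no camera call.
- ctrl.hand_in(): hands the job in; it is judged then, once.
Trained networks look in the newest picture that a camera, given by its name, has taken for a name from the list of things; names that differ only in an ending like _2 or _b are one class to them, and where a whole thing is asked for, a point or a joint stands for the part that bears it (a point fixed in the world has none). Each returns a list of dicts, best first, with "score" (0 to 1); they miss things now and then, are a little off and sometimes report something else, mostly with a low value. They report only what shows in the picture. A call takes as long as a camera call.
- ctrl.cut_out(camera, target): "region" (420x560 bool, what is visible of it) and "point" ([column, row] in pixels, amid what is visible of it).
- ctrl.tip_of(camera, target): "point" ([column, row] in pixels: a listed point, or the origin of a listed thing).
The state is a dict: "time_s": time; "qpos": joint angles; "joint_vel": joint speeds; "tau": joint torques, N m; "ee_pos": TCP position; "eef_rot": TCP orientation; "force": force on the tool from outside, world axes, zero at the start; "moment": the same for the moment, N m; "grip_width": finger opening in m; "grip_force": force on a finger pad.
Only numpy, scipy, OpenCV 4.12 (cv2) and the standard library are available. Lean on these libraries where they do the work, as an engineer would, in place of code of your own. Each camera call takes 0.05 s, during which the arm holds its last target. There are 200 camera calls.

TASK

Open the cutting bed's hinged guard right up to its stop, pushing aside the sprung catch hidden behind its front edge as you lift, and leave it open for the next cut. Then take the scraper block from its wooden board, wipe all three metal off-cuts off the bed over the front lip into the chip pan with it (do not pick them up or push them with the fingers), and stand the scraper back squarely on its board. Do not knock over or shift the oiler, the cog or the bearing ring.

Things in the scene. Friction and masses are not known exactly. Their poses are not given: they have to be found in the camera images.
- bed: fixed grey cutting bed, steel top 210 x 148 mm. Origin on the bench under its middle; x points from the open front to the hinge at the back, y to the left seen from the front, z up. Top at z = 50 mm, x = -105 (front lip, open) to 105. Side walls 8 mm thick, 20 mm above the top (inner width 132); back wall from x = 105, up to z = 118. Keeper on the left wall, x = -75 to -49, up to z = 98
- bed_lip (a point): middle of the bed's front lip, on the steel top (bed frame x = -105, y = 0, z = 50 mm)
- pan (a point): middle of the chip pan's inner floor (bed frame x = -150, y = 0, z = 4 mm). The pan is an open fixed tray against the front of the bed, 150 wide, 95 deep (bed x = -198 to -103 mm), 32 mm high
- guard (a joint): hinge angle of the guard, 0 = shut (level), grows as the front edge is lifted, stop at 1.31 rad. A stiff hinge: it stays where it is left; lifting takes about 5 N at the front edge. While shut, the catch blocks it after about 2 mm of lift
- guard_edge (a point): middle of the lower front edge of the guard; moves with it. Guard: flat panel 200 mm long (from the hinge), 150 mm wide, 8 mm thick, the first 55 mm opaque grey, the rest clear in a grey frame; when shut its underside is 120 mm above the bench, 70 mm above the bed, its front edge at bed x = -95 mm
- guard_hinge (a point): middle of the hinge line, which runs along the bed's y (bed frame x = 105, y = 0, z = 120 mm)
- catch (a joint): travel of the sprung catch under the guard, 0 = at rest (hooked), up to 0.020 m pushed back toward the hinge; 2 N at rest to 4 N fully back, springs back when let go. It must be pushed back about 0.010 to 0.014 m and kept so until the guard has risen about 0.15 rad; after that it is free
- catch_paddle (a point): point on the front face of the catch's paddle, 34 mm below the guard's underside and 15 mm behind its front edge at rest. Paddle: upright steel plate 60 mm wide (along the bed's y), 4 mm thick, reaching from the guard's underside to 50 mm below it; moves with guard and catch
- scraper: loose scraper block, 0.25 kg: aluminium block with rubber strips, 115 mm wide (its y), 40 deep (its x), 21 high; a wooden handle rises from the middle of its top and leans 40 degrees from vertical toward its -x. Origin at the middle of the underside, z up. Either long face wipes
- scraper_grip (a point): point on the handle's axis, 70 mm along it from the block's top (scraper frame x = -45, y = 0, z = 73.6 mm). The handle's wooden part runs from 22 to 102 mm along the axis, 26 mm wide in the scraper's y and 20 mm thick
- park_board: fixed plywood board 70 (x) x 150 (y) x 14 mm on which the scraper stands; origin at the middle of its underside, top 14 mm above the bench
- chip_bar: loose flat steel bar off-cut 60 x 18 x 8 mm, lying on the bed (at the start no off-cut reaches behind bed x = +45 mm); origin at the middle of its underside, long along its x
- chip_angle: loose angle-steel off-cut 55 x 18 x 12 mm on the bed; origin at the middle of its underside, long along its x
- chip_tube: loose square aluminium tube off-cut 60 x 18 x 14 mm on the bed; origin at the middle of its underside, long along its y
- oiler: bystander: pump oil can, 129 mm high, 65 mm wide, origin under its middle; leave alone
- cog: bystander: steel sprocket 69 mm across, 15 mm high, lying on the bench, origin under its middle; leave alone
- bearing: bystander: flat ball-bearing ring 53 mm across, 8 mm high, lying on the bench, origin under its middle; leave alone

How it is judged:
By the outcome, as a careful person would: the job done as asked, in the order asked, and still so for the second after the job is handed in, with the robot touching nothing.
It also fails if it takes over 69 s, if anything falls off the work surface, if the arm or the gripper's body presses on something with over 40 N, if the wrist force passes 120 N, or if a joint passes its speed limit or range.

## Working session

There is one attempt and no reset: what is moved stays moved. The work goes in short steps, Python scripts to look and compute and a tool call to move; the robot and the scene stay as the last step left them, time stands still between calls to the robot, and variables do not carry over. Pictures are saved under pics/ and viewed, at most 10 in all, crops included, and the job is handed in when it is done.

Besides the shell and the picture viewer there is one more tool, called after "Request:" as name(argument=value, ...), one argument or row to a line, values as JSON. move_arm: Moves the arm, as the interface text tells. Its arguments: {"type":"object","properties":{"targets":{"type":"array"},"grip_force":{"type":"number"}},"required":["targets"]}

```bash
mkdir -p pics
cat > h.py <<'E'
import numpy as np, cv2
from scipy.spatial.transform import Rotation as R
from station import ctrl
def cam(n):
    o=ctrl.get_obs(); im,d=ctrl.camera(n); p=ctrl.camera_params(n); K=np.array(p["intrinsics"])
    if n=="wrist":
        T=np.eye(4); T[:3,:3]=R.from_euler('xyz',o["eef_rot"]).as_matrix(); T[:3,3]=o["ee_pos"]
        M=T@np.array(p["T_tool_cam"])
    else:
        A=np.eye(4); A[:3,:3]=cv2.Rodrigues(np.array(p["rvec"],float))[0]; A[:3,3]=np.ravel(p["tvec"]); M=np.linalg.inv(A)
    return im,d,K,M
def cloud(d,K,M):
    v,u=np.mgrid[:d.shape[0],:d.shape[1]]
    P=np.stack([(u-K[0,2])/K[0,0]*d,(v-K[1,2])/K[1,1]*d,d],-1)@M[:3,:3].T+M[:3,3]
    P[d<=0]=np.nan; return P
def atz(px,K,M,z):
    r=M[:3,:3]@np.array([(px[0]-K[0,2])/K[0,0],(px[1]-K[1,2])/K[1,1],1.]); t=(z-M[2,3])/r[2]
    return M[:3,3]+t*r
def save(n,im): cv2.imwrite("pics/"+n+".png",im[...,::-1])
E
cat > a.py <<'E'
from h import *
np.set_printoptions(precision=4,suppress=True)
o=ctrl.get_obs(); print({k:np.round(v,3) for k,v in o.items()})
ims=[]
for n in ("side","top"):
    im,d,K,M=cam(n); ims.append(im); P=cloud(d,K,M); print(n,"campos",M[:3,3],"fwd",M[:3,2])
    for t in ["bed","bed_lip","pan","guard_edge","guard_hinge","catch_paddle","scraper","scraper_grip","park_board","chip_bar","chip_angle","chip_tube","oiler","cog","bearing"]:
        r=ctrl.tip_of(n,t)
        for q in r[:1]:
            u,v=np.round(q["point"]).astype(int); 
            ok=0<=u<560 and 0<=v<420
            z={"bed":0,"bed_lip":.05,"pan":.004,"guard_edge":.12,"guard_hinge":.12,"catch_paddle":.086,"scraper":.014,"scraper_grip":.0876,"park_board":0,"chip_bar":.05,"chip_angle":.05,"chip_tube":.05}.get(t,0)
            print(t,round(q["score"],2),q["point"],"surf",P[v,u] if ok else None,"atz",atz(q["point"],K,M,z))
        if not r: print(t,"none")
save("both",cv2.resize(np.vstack(ims),(448,672))[:600]) if 0 else save("both",cv2.resize(np.hstack(ims),(800,300)))
for n,i in zip("st",ims): save("f"+n,i)
E
python3 a.py
```

```text
{'time_s': np.float64(0.0), 'qpos': array([-1.251,  0.3  ,  1.522, -0.   ,  1.321, -0.067]), 'joint_vel': array([ 0.   , -0.001, -0.001, -0.   ,  0.   , -0.   ]), 'tau': array([ -0.001, -53.181, -35.274,   0.071,   0.024,  -0.   ]), 'ee_pos': array([ 0.207, -0.509,  0.219]), 'eef_rot': array([-3.14 , -0.   ,  0.387]), 'force': array([ 0.281, -0.21 , -0.301]), 'moment': array([0.035, 0.029, 0.045]), 'grip_force': np.float64(0.0), 'grip_width': np.float64(0.094)}
side campos [ 0.5869 -1.0456  0.4767] fwd [-0.0461  0.9006 -0.4322]
bed 0.56 [278.2, 209.6] surf [ 0.5384 -0.1756  0.0491] atz [ 0.5331 -0.0737  0.    ]
bed_lip 0.88 [239.1, 205.9] surf [ 0.4556 -0.1512  0.0436] atz [ 0.4577 -0.164   0.05  ]
pan 0.96 [221.5, 231.9] surf [ 0.425  -0.1933  0.0038] atz [ 0.424  -0.1933  0.004 ]
guard_edge 0.98 [241.8, 171.3] surf [ 0.4602 -0.1232  0.1109] atz [ 0.4631 -0.1478  0.12  ]
guard_hinge 0.64 [363.1, 260.8] surf [ 0.6998 -0.3004  0.0129] atz [ 0.6739 -0.4719  0.12  ]
catch_paddle 0.89 [246.4, 184.0] surf [ 0.4689 -0.1317  0.0855] atz [ 0.4699 -0.1328  0.086 ]
scraper none
scraper_grip 0.
[... 1190 characters left out ...]
0902  0.125 ] atz [ 0.511  -0.0831  0.086 ]
scraper 0.95 [365.0, 222.5] surf [ 0.5534 -0.3911  0.0333] atz [ 0.5561 -0.3941  0.014 ]
scraper_grip 0.81 [382.1, 234.8] surf [ 0.5173 -0.4167  0.098 ] atz [ 0.5195 -0.4189  0.0876]
park_board 0.96 [366.3, 220.9] surf [ 0.5551 -0.3925  0.0369] atz [ 0.5627 -0.399   0.    ]
chip_bar 0.31 [247.7, 255.0] surf [ 0.4572 -0.1484  0.0494] atz [ 0.457  -0.1478  0.05  ]
chip_angle none
chip_tube none
oiler 0.91 [313.4, 154.2] surf [ 0.6847 -0.2654  0.0676] atz [ 0.7074 -0.2683  0.    ]
cog 0.71 [374.9, 300.9] surf [ 0.3886 -0.4284 -0.0015] atz [ 0.3888 -0.4279  0.    ]
bearing 0.46 [396.3, 249.6] surf [ 0.5039 -0.4689 -0.0027] atz [ 0.5045 -0.4689  0.    ]
```

```bash
cat > b.py <<'E'
from h import *
np.set_printoptions(precision=4,suppress=True)
im,d,K,M=cam("top"); P=cloud(d,K,M)
def rect(m,zl,name):
    q=P[m&(P[...,2]>zl[0])&(P[...,2]<zl[1])][:,:2]
    c,s,a=cv2.minAreaRect((q*1000).astype(np.float32)); print(name,len(q),np.array(c),s,a)
box=lambda x0,x1,y0,y1:(P[...,0]>x0)&(P[...,0]<x1)&(P[...,1]>y0)&(P[...,1]<y1)
rect(box(.4,.68,-.25,.1),(.115,.140),"guard")
rect(box(.45,.66,-.5,-.3),(.025,.045),"scraperblock")
rect(box(.45,.66,-.5,-.3),(.008,.02),"board")
rect(box(.35,.53,-.3,-.1),(.022,.04),"panrim")
r=ctrl.cut_out("top","oiler"); print([ (np.nanmedian(P[q["region"]],0),np.nanmax(P[q["region"]],0),np.nanmin(P[q["region"]],0)) for q in r[:1]])
E
python3 b.py
```

```text
guard 7908 [507.6211 -40.4133] (222.19180297851562, 217.6695556640625) 48.9017219543457
scraperblock 875 [ 555.6207 -399.2755] (40.124351501464844, 114.65010070800781) 29.442890167236328
board 1039 [ 551.7808 -404.511 ] (179.7259521484375, 157.12501525878906) 18.19138526916504
panrim 434 [ 423.917  -188.2217] (94.46670532226562, 150.08892822265625) 49.08064270019531
[(array([ 0.6854, -0.2715,  0.0609]), array([ 0.7446, -0.2435,  0.1281]), array([ 0.6653, -0.3008, -0.0043]))]
```

View pics/both.png

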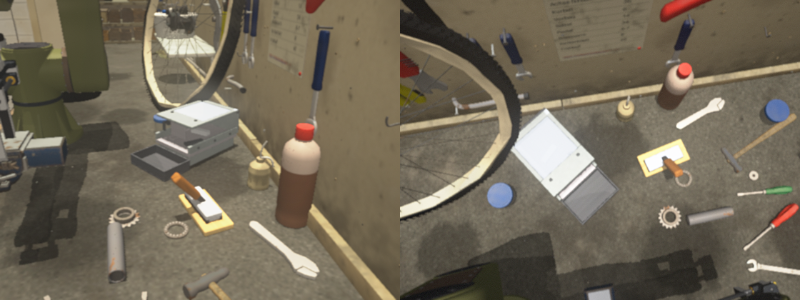

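Guard is shut on a bed turned about 49° (top view, guard at (555,155)). The pan is in front of it, and the scraper is on the yellow board at (663,157). I'll go to a pose in front of the guard with the tool tilted.

```bash
cat >> h.py <<'E'
np.set_printoptions(precision=4,suppress=True)
BO=np.array([.5230,-.0750,0.]); BY=.857
def bed(p): return BO+R.from_euler('z',BY).apply(p)
def tobed(p): return R.from_euler('z',-BY).apply(np.asarray(p)-BO)
def Rt(al,yaw=BY,flip=1):
    # tool z: al below horizontal along yaw; tool y = -+ left
    c,s=np.cos(yaw),np.sin(yaw); z=np.array([np.cos(al)*c,np.cos(al)*s,-np.sin(al)]); y=flip*np.array([s,-c,0])
    return R.from_matrix(np.stack([np.cross(y,z),y,z],1))
def rel(p,Rg,o=None):
    o=o or ctrl.get_obs(); R0=R.from_euler('xyz',o["eef_rot"])
    return np.round(np.r_[R0.inv().apply(np.asarray(p)-o["ee_pos"])/.05,(R0.inv()*Rg).as_rotvec()],3).tolist()
def tipto(b,al,off=.014,flip=1):  # tip at bed point b
    Rg=Rt(al,flip=flip); return bed(b)-off*Rg.as_matrix()[:,2],Rg
def st():
    o=ctrl.get_obs(); Ro=R.from_euler('xyz',o["eef_rot"]).as_matrix(); tp=np.array(o["ee_pos"])+.014*Ro[:,2]
    print("t",round(float(o["time_s"]),2),"pos",o["ee_pos"],"tipbed",tobed(tp)*1000,"zdir",R.from_euler('z',-BY).apply(Ro[:,2]),"xdir",R.from_euler('z',-BY).apply(Ro[:,0]),"F bed",R.from_euler('z',-BY).apply(o["force"]),"w",o["grip_width"],"gf",o["grip_force"],"q",np.array(o["qpos"])); return o
E
python3 -c "
from h import *
print(ctrl.camera_params('wrist')['T_tool_cam'])
for a in (90,60,30): print(a,rel(*tipto([-.16,0,.2],np.radians(a))))
"
```

```text
[[ 0.0001 -0.9643 -0.2647  0.0769]
 [ 1.      0.0002 -0.0003  0.0009]
 [ 0.0003 -0.2647  0.9643 -0.1662]
 [ 0.      0.      0.      1.    ]]
90 [6.269, -4.215, 0.109, -0.0, -0.0, -0.47]
60 [6.144, -4.151, 0.146, 0.123, 0.514, -0.459]
30 [6.053, -4.105, 0.249, 0.246, 1.027, -0.426]
```

Request:
move_arm(
  targets=[
    [-1,6.05,-4.1,0.25,0.246,1.027,-0.426],
    [-1,6.05,-4.1,0.25,0.246,1.027,-0.426],
    [-1,6.05,-4.1,0.25,0.246,1.027,-0.426],
    [-1,6.05,-4.1,0.25,0.246,1.027,-0.426],
    [-1,6.05,-4.1,0.25,0.246,1.027,-0.426],
    [-1,6.05,-4.1,0.25,0.246,1.027,-0.426],
    [-1,6.05,-4.1,0.25,0.246,1.027,-0.426],
    [-1,6.05,-4.1,0.25,0.246,1.027,-0.426],
    [-1,6.05,-4.1,0.25,0.246,1.027,-0.426],
    [-1,6.05,-4.1,0.25,0.246,1.027,-0.426],
    [-1,6.05,-4.1,0.25,0.246,1.027,-0.426],
    [-1,6.05,-4.1,0.25,0.246,1.027,-0.426],
  ],
  grip_force=20,
)

```text
time_s: 2.9
ee_pos: [0.4101, -0.2062, 0.2075]
eef_rot: [3.139, -1.045, 0.858]
force: [0.4, 0.0, 1.3]
grip_width: 0.0017
grip_force: 0.0
```

```bash
python3 -c "
from h import *
st(); im,d,K,M=cam('wrist'); save('w1',im); P=cloud(d,K,M)
for t in ['bed_lip','guard_edge','catch_paddle','guard_hinge']:
    for q in ctrl.tip_of('wrist',t)[:1]:
        u,v=np.round(q['point']).astype(int); z={'bed_lip':.05,'guard_edge':.12,'catch_paddle':.086,'guard_hinge':.12}[t]
        print(t,q,tobed(P[v,u])*1000,tobed(atz(q['point'],K,M,z))*1000)
print(rel(*tipto([-.13,0,.12],np.radians(30))))
"
```

```text
t 2.9 pos [ 0.4101 -0.2062  0.2075] tipbed [-160.9528   -0.6252  200.438 ] zdir [ 0.8651 -0.0017 -0.5016] xdir [0.5016 0.0003 0.8651] F bed [ 0.2662 -0.2378  1.2627] w 0.001679844293362797 gf 0.0 q [-1.035   0.2764  1.9138  0.9674  1.5006 -0.6854]
bed_lip {'point': [281.7, 298.1], 'score': 0.55} [-212.3805   -2.734   240.824 ] [-105.8691   -5.4589   50.    ]
guard_edge {'point': [279.9, 246.3], 'score': 0.89} [-166.4639   -2.3883  214.1422] [-93.9363  -3.2895 120.    ]
catch_paddle {'point': [280.1, 254.2], 'score': 0.73} [-175.8498   -2.3003  219.6708] [-77.565   -3.7791  86.    ]
guard_hinge {'point': [273.7, 122.7], 'score': 0.55} [ 95.0058   3.1843 129.2576] [110.8212   3.7492 120.    ]
[-1.082, -0.006, 1.329, 0.001, 0.001, -0.0]
```

```bash
python3 -c "
from h import *
for b in ([-.135,0,.10],[-.098,0,.092]): print(rel(*tipto(b,np.radians(30))))
"
```

```text
[-1.478, -0.006, 1.442, 0.001, 0.001, -0.0]
[-1.246, -0.006, 2.163, 0.001, 0.001, -0.0]
```

Request:
move_arm(
  targets=[
    [-1,-1.48,-0.006,1.44,0,0,0],
    [-1,-1.48,-0.006,1.44,0,0,0],
    [-1,-1.48,-0.006,1.44,0,0,0],
    [-1,-1.25,-0.006,2.16,0,0,0],
    [-1,-1.25,-0.006,2.16,0,0,0],
    [-1,-1.25,-0.006,2.16,0,0,0],
  ],
)

```text
time_s: 3.75
ee_pos: [0.4511, -0.1585, 0.1005]
eef_rot: [3.138, -1.047, 0.861]
force: [-0.1, -0.1, -0.1]
grip_width: 0.0007
grip_force: 0.0
```

```bash
python3 -c "
from h import *
st()
for b in ([-.080,0,.092],[-.072,0,.092]): print(rel(*tipto(b,np.radians(30))))
"
```

```text
t 3.75 pos [ 0.4511 -0.1585  0.1005] tipbed [-98.062   -0.3417  93.4908] zdir [ 0.8661  0.     -0.4999] xdir [0.4999 0.002  0.8661] F bed [-0.1143  0.0462 -0.0987] w 0.0007454847518625159 gf 0.0 q [-0.9004  0.4692  1.9807  1.0912  1.2843 -0.8608]
[0.155, -0.007, 0.328, -0.0, -0.0, 0.002]
[0.235, -0.006, 0.466, -0.0, -0.0, 0.002]
```

Request:
move_arm(
  targets=[
    [-1,0.08,0,0.16,0,0,0],
    [-1,0.155,0,0.33,0,0,0],
    [-1,0.155,0,0.33,0,0,0],
  ],
)

```text
time_s: 4.05
ee_pos: [0.4632, -0.1442, 0.0978]
eef_rot: [3.14, -1.047, 0.858]
force: [0.1, -3.4, 2.1]
grip_width: 0.0008
grip_force: 1.1
```

```bash
python3 -c "
from h import *
st()"
```

```text
t 4.05 pos [ 0.4632 -0.1442  0.0978] tipbed [-79.3122  -0.1285  90.7588] zdir [ 0.866  -0.0005 -0.5001] xdir [0.5001 0.0007 0.866 ] F bed [-2.4689 -2.2793  2.0728] w 0.0007657223901810183 gf 1.0625439835712314 q [-0.8589  0.4723  1.986   1.1222  1.2566 -0.8551]
```

Request:
move_arm(
  targets=[
    [-1,0.05,0,0.08,0,0,0],
    [-1,0.08,0,0.14,0,0,0],
    [-1,0.08,0,0.14,0,0,0],
  ],
)

```text
time_s: 4.35
ee_pos: [0.4682, -0.1382, 0.0974]
eef_rot: [3.141, -1.047, 0.857]
force: [-1.2, -3.2, 1.3]
grip_width: 0.0005
grip_force: 1.5
```

```bash
python3 -c "
from h import *
st()"
```

```text
t 4.35 pos [ 0.4682 -0.1382  0.0974] tipbed [-71.5289   0.0329  90.3512] zdir [ 0.866  -0.0002 -0.5   ] xdir [0.5    0.0001 0.866 ] F bed [-3.1849 -1.169   1.2948] w 0.0005074501718901082 gf 1.5226240248921386 q [-0.8416  0.4725  1.9873  1.1344  1.2463 -0.8509]
```

```bash
cat >> h.py <<'E'
H=np.array([.105,0,.12])
def rot(b,al,phi):
    b=np.asarray(b,float); c,s=np.cos(phi),np.sin(phi); v=b-H
    return [H[0]+v[0]*c+v[2]*s, b[1], H[2]-v[0]*s+v[2]*c],al-phi
E
python3 -c "
from h import *
o=ctrl.get_obs()
B=[-.0705,0,.0905]; a=np.radians(30)
for dz in (.003,.006): print(rel(*tipto([B[0],0,B[2]+dz],a),o))
B[2]+=.006
for f in (.04,.08,.12,.16,.2,.25,.3,.35): print(f,rel(*tipto(*rot(B,a,f)),o))
"
```

```text
[0.065, 0.001, -0.014, 0.0, -0.0, 0.0]
[0.117, 0.001, -0.044, 0.0, -0.0, 0.0]
0.04 [0.219, 0.001, -0.128, 0.0, 0.04, 0.0]
0.08 [0.325, 0.001, -0.207, 0.0, 0.08, 0.0]
0.12 [0.435, 0.001, -0.28, 0.0, 0.12, 0.0]
0.16 [0.547, 0.001, -0.349, 0.0, 0.16, 0.0]
0.2 [0.661, 0.001, -0.412, 0.0, 0.2, 0.0]
0.25 [0.809, 0.001, -0.483, 0.0, 0.25, 0.0]
0.3 [0.959, 0.001, -0.545, 0.0, 0.3, 0.0]
0.35 [1.114, 0.001, -0.598, 0.0, 0.35, 0.0]
```

Request:
move_arm(
  targets=[
    [-1,0.065,0,-0.01,0,0,0],
    [-1,0.12,0,-0.04,0,0,0],
    [-1,0.17,0,-0.085,0,0.02,0],
    [-1,0.22,0,-0.13,0,0.04,0],
    [-1,0.27,0,-0.17,0,0.06,0],
    [-1,0.27,0,-0.17,0,0.06,0],
  ],
)

```text
time_s: 4.95
ee_pos: [0.4674, -0.1389, 0.1133]
eef_rot: [-3.14, -1.109, 0.855]
force: [-3.2, -3.2, -0.8]
grip_width: 0.0008
grip_force: 1.7
```

```bash
python3 -c "
from h import *
o=st()
B=[-.0705,0,.0965]; a=np.radians(30)
for f in (.08,.12,.16,.2,.25,.3,.35,.4): print(f,rel(*tipto(*rot(B,a,f)),o))
"
```

```text
t 4.95 pos [ 0.4674 -0.1389  0.1133] tipbed [-72.1746   0.1346 107.0337] zdir [ 0.8951 -0.0002 -0.4459] xdir [ 0.4459 -0.0007  0.8951] F bed [-4.5092  0.3344 -0.8357] w 0.0008025420208467758 gf 1.6769940298399888 q [-0.8606  0.4685  1.9863  1.1618  1.3058 -0.8627]
0.08 [0.062, 0.003, -0.025, 0.0, 0.019, -0.001]
0.12 [0.175, 0.003, -0.092, 0.0, 0.059, -0.001]
0.16 [0.291, 0.003, -0.154, 0.0, 0.099, -0.001]
0.2 [0.41, 0.002, -0.209, 0.0, 0.139, -0.001]
0.25 [0.561, 0.002, -0.271, 0.0, 0.189, -0.001]
0.3 [0.715, 0.002, -0.324, 0.0, 0.239, -0.001]
0.35 [0.873, 0.002, -0.368, 0.0, 0.289, -0.001]
0.4 [1.032, 0.002, -0.402, 0.0, 0.339, -0.001]
```

```bash
python3 -c "
from h import *
im,d,K,M=cam('side'); save('s2',cv2.resize(im[120:270,170:330],(800,750))[:600])
P=cloud(d,K,M)
for t in ['guard_edge','catch_paddle']:
    for q in ctrl.tip_of('side',t)[:1]:
        u,v=np.round(q['point']).astype(int); print(t,q,tobed(P[v,u])*1000)
"
```

```text
guard_edge {'point': [239.2, 167.6], 'score': 0.74} [-175.7245  -88.1534  172.8334]
catch_paddle {'point': [251.5, 181.5], 'score': 0.59} [-68.0586  -3.6561  89.164 ]
```

View pics/s2.png

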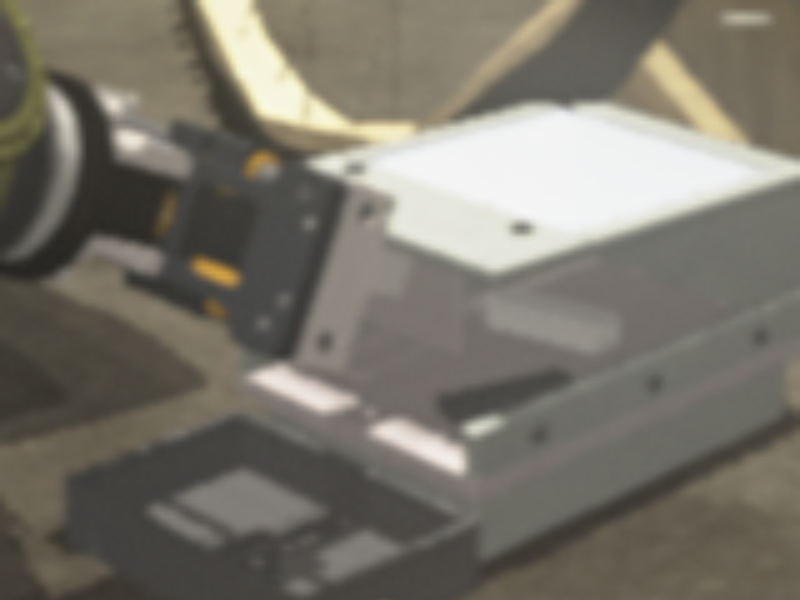

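Fingers are under the guard's edge and against the paddle (about pixel (400,290) in the crop), and the guard is beginning to rise. I'll continue along the arc.

Request:
move_arm(
  targets=[
    [-1,0.06,0,-0.02,0,0.019,0],
    [-1,0.12,0,-0.055,0,0.039,0],
    [-1,0.175,0,-0.09,0,0.059,0],
    [-1,0.175,0,-0.09,0,0.059,0],
  ],
)

```text
time_s: 5.5
ee_pos: [0.4675, -0.1388, 0.1232]
eef_rot: [-3.141, -1.168, 0.856]
force: [-0.6, 1.0, -0.7]
grip_width: 0.0005
grip_force: 0.4
```

```bash
python3 -c "
from h import *
o=st()
B=[-.0705,0,.0965]; a=np.radians(30)
im,d,K,M=cam('side');P=cloud(d,K,M)
for t in ['guard_edge','catch_paddle']:
    for q in ctrl.tip_of('side',t)[:1]:
        u,v=np.round(q['point']).astype(int); print(t,q,tobed(P[v,u])*1000)
for f in (.16,.2,.25,.3,.35,.4,.45,.5,.55,.6): print(f,rel(*tipto(*rot(B,a,f)),o))
"
```

```text
t 5.5 pos [ 0.4675 -0.1388  0.1232] tipbed [-71.6252   0.1777 117.7213] zdir [ 0.9198  0.0001 -0.3923] xdir [ 0.3923 -0.0004  0.9198] F bed [ 0.3133  1.0918 -0.7224] w 0.0005171312089488533 gf 0.4207246477017179 q [-0.8743  0.4777  1.9852  1.1926  1.3561 -0.8833]
guard_edge {'point': [243.8, 163.5], 'score': 0.81} [-158.9172  -82.6338  174.3425]
catch_paddle {'point': [250.4, 176.6], 'score': 0.52} [-67.8418   2.4272  98.5709]
0.16 [0.115, 0.003, -0.062, -0.0, 0.04, -0.0]
0.2 [0.237, 0.003, -0.111, -0.0, 0.08, -0.0]
0.25 [0.392, 0.003, -0.163, -0.0, 0.13, -0.0]
0.3 [0.549, 0.003, -0.207, -0.0, 0.18, -0.0]
0.35 [0.708, 0.003, -0.241, -0.0, 0.23, -0.0]
0.4 [0.869, 0.003, -0.266, -0.0, 0.28, -0.0]
0.45 [1.032, 0.003, -0.282, -0.0, 0.33, -0.0]
0.5 [1.196, 0.003, -0.288, -0.0, 0.38, -0.0]
0.55 [1.36, 0.003, -0.284, -0.0, 0.43, -0.0]
0.6 [1.524, 0.003, -0.271, 0.0, 0.48, -0.0]
```

Request:
move_arm(
  targets=[
    [-1,0.06,0,-0.02,0,0.02,0],
    [-1,0.12,0,-0.05,0,0.04,0],
    [-1,0.18,0,-0.07,0,0.06,0],
    [-1,0.24,0,-0.095,0,0.08,0],
    [-1,0.24,0,-0.095,0,0.08,0],
  ],
)

```text
time_s: 6.15
ee_pos: [0.4678, -0.1388, 0.1362]
eef_rot: [-3.141, -1.248, 0.856]
force: [-1.9, -2.5, 0.3]
grip_width: 0.0007
grip_force: 1.5
```

```bash
python3 -c "
from h import *
o=st()
B=[-.0705,0,.0965]; a=np.radians(30)
im,d,K,M=cam('side');P=cloud(d,K,M)
for t in ['guard_edge','catch_paddle']:
    for q in ctrl.tip_of('side',t)[:1]:
        u,v=np.round(q['point']).astype(int); print(t,q,tobed(P[v,u])*1000)
for f in (.25,.3,.35,.4,.45,.5,.55,.6): print(f,rel(*tipto(*rot(B,a,f)),o))
"
```

```text
t 6.15 pos [ 0.4678 -0.1388  0.1362] tipbed [-71.1058  -0.0531 131.7505] zdir [ 0.9482 -0.0005 -0.3175] xdir [ 0.3175 -0.0002  0.9482] F bed [-3.2027 -0.1952  0.2774] w 0.0006799638053822941 gf 1.488606531493133 q [-0.8902  0.4927  1.9833  1.2344  1.4229 -0.9088]
guard_edge {'point': [245.3, 159.3], 'score': 0.85} [-94.3688 -13.1978 149.163 ]
catch_paddle {'point': [250.5, 172.7], 'score': 0.82} [-71.259   -1.5941 109.6117]
0.25 [0.156, -0.001, -0.051, 0.001, 0.05, -0.0]
0.3 [0.317, -0.001, -0.082, 0.001, 0.1, -0.0]
0.35 [0.478, -0.001, -0.104, 0.001, 0.15, -0.0]
0.4 [0.641, -0.001, -0.116, 0.001, 0.2, -0.0]
0.45 [0.804, -0.001, -0.118, 0.001, 0.25, -0.0]
0.5 [0.968, -0.001, -0.111, 0.001, 0.3, -0.0]
0.55 [1.131, -0.001, -0.094, 0.001, 0.35, -0.0]
0.6 [1.294, -0.001, -0.068, 0.001, 0.4, -0.0]
```

Request:
move_arm(
  targets=[
    [-1,0.08,0,-0.025,0,0.025,0],
    [-1,0.156,0,-0.05,0,0.05,0],
    [-1,0.235,0,-0.065,0,0.075,0],
    [-1,0.317,0,-0.082,0,0.1,0],
    [-1,0.478,0,-0.104,0,0.15,0],
    [-1,0.641,0,-0.116,0,0.2,0],
    [-1,0.804,0,-0.118,0,0.25,0],
    [-1,0.968,0,-0.111,0,0.3,0],
  ],
)

```text
time_s: 7.1
ee_pos: [0.4744, -0.131, 0.184]
eef_rot: [-3.14, -1.549, 0.854]
force: [-1.7, -2.3, -4.6]
grip_width: 0.0002
grip_force: 2.8
```

```bash
python3 -c "
from h import *
o=st()
B=[-.0705,0,.0965]; a=np.radians(30)
im,d,K,M=cam('side');P=cloud(d,K,M); save('s3',im)
for t in ['guard_edge','catch_paddle']:
    for q in ctrl.tip_of('side',t)[:1]:
        u,v=np.round(q['point']).astype(int); print(t,q,tobed(P[v,u])*1000)
for f in (.55,.6,.65,.7,.8,.9,1.,1.1,1.2): print(f,rel(*tipto(*rot(B,a,f)),o))
"
```

```text
t 7.1 pos [ 0.4744 -0.131   0.184 ] tipbed [-60.1292   0.0319 183.6744] zdir [ 0.9998 -0.0005 -0.0216] xdir [ 0.0216 -0.0001  0.9998] F bed [-2.7957 -0.23   -4.5614] w 0.0002166334105507579 gf 2.783604126161663 q [-0.8968  0.5579  1.9798  1.4079  1.6561 -0.9757]
guard_edge {'point': [246.2, 132.2], 'score': 0.6} [-24.8912  59.3131 173.9041]
catch_paddle {'point': [251.9, 149.8], 'score': 0.78} [-65.0242  -2.2314 158.0864]
0.55 [0.148, 0.001, 0.061, 0.001, 0.048, -0.0]
0.6 [0.296, 0.001, 0.135, 0.001, 0.098, -0.0]
0.65 [0.44, 0.001, 0.217, 0.001, 0.148, -0.0]
0.7 [0.58, 0.001, 0.307, 0.001, 0.198, -0.0]
0.8 [0.846, 0.0, 0.512, 0.001, 0.298, 0.0]
0.9 [1.091, 0.0, 0.749, 0.001, 0.398, 0.0]
1.0 [1.314, 0.0, 1.014, 0.001, 0.498, 0.0]
1.1 [1.511, 0.0, 1.304, 0.001, 0.598, 0.0]
1.2 [1.682, -0.0, 1.618, 0.001, 0.698, 0.0]
```

```bash
cat >> h.py <<'E'
def panel(th,al,r,ht=.008):
    n=np.array([np.sin(al),0,np.cos(al)]); c=H+r*np.array([-np.cos(th),0,np.sin(th)])
    return tipto(c-ht*n,al)
E
python3 -c "
from h import *
o=ctrl.get_obs()
for i in range(1,13):
    th=.42+.077*i; print(round(th,3),rel(*panel(th,-.2*i/12,.182+.012*i/12),o))
"
```

```text
0.497 [0.305, 0.0, 0.08, 0.0, 0.04, 0.0]
0.574 [0.557, 0.0, 0.204, 0.0, 0.057, 0.0]
0.651 [0.799, 0.0, 0.348, 0.0, 0.074, 0.0]
0.728 [1.032, 0.0, 0.512, 0.0, 0.09, 0.0]
0.805 [1.253, 0.0, 0.695, 0.0, 0.107, 0.0]
0.882 [1.46, 0.0, 0.895, 0.0, 0.124, 0.0]
0.959 [1.652, 0.0, 1.113, 0.0, 0.14, 0.0]
1.036 [1.829, 0.0, 1.346, 0.0, 0.157, 0.0]
1.113 [1.987, 0.0, 1.594, 0.0, 0.174, 0.0]
1.19 [2.128, 0.0, 1.855, 0.0, 0.19, 0.0]
1.267 [2.248, 0.0, 2.129, 0.0, 0.207, 0.0]
1.344 [2.348, 0.0, 2.412, 0.0, 0.224, 0.0]
```

Request:
move_arm(
  targets=[
    [-1,0.3,0,0.08,0,0.04,0],
    [-1,0.56,0,0.2,0,0.057,0],
    [-1,0.8,0,0.35,0,0.074,0],
    [-1,1.03,0,0.51,0,0.09,0],
    [-1,1.25,0,0.695,0,0.107,0],
    [-1,1.46,0,0.895,0,0.124,0],
    [-1,1.65,0,1.11,0,0.14,0],
    [-1,1.83,0,1.35,0,0.157,0],
    [-1,1.99,0,1.59,0,0.174,0],
  ],
)

```text
time_s: 8.15
ee_pos: [0.5286, -0.0681, 0.2824]
eef_rot: [0.004, -1.42, -2.289]
force: [-2.4, -3.3, 0.8]
grip_width: 0.0005
grip_force: 1.9
```

```bash
python3 -c "
from h import *
o=st()
im,d,K,M=cam('side');P=cloud(d,K,M); save('s3',im[40:250,130:410])
for i in range(10,14):
    th=.42+.077*i; print(round(th,3),rel(*panel(th,-.2*i/12,.182+.012*i/12),o))
"
```

```text
t 8.15 pos [ 0.5286 -0.0681  0.2824] tipbed [ 22.701    0.298  284.4688] zdir [0.9886 0.0003 0.1507] xdir [-0.1507  0.0006  0.9886] F bed [-4.0382 -0.3401  0.8064] w 0.0004519226851846231 gf 1.9079095276538283 q [-0.7042  0.4348  1.9824  1.6784  1.6778 -0.8421]
1.19 [0.075, 0.006, 0.26, -0.0, 0.015, 0.001]
1.267 [0.146, 0.006, 0.55, -0.0, 0.032, 0.001]
1.344 [0.196, 0.006, 0.847, -0.0, 0.049, 0.001]
1.421 [0.222, 0.006, 1.148, -0.0, 0.065, 0.001]
```

View pics/s3.png

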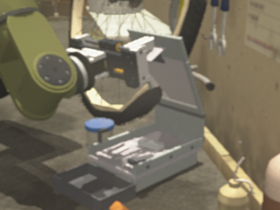

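The guard is well up (panel at about (180,80) in the crop) and following. I'll push on to the stop, watching the force.

Request:
move_arm(
  targets=[
    [-1,0.075,0,0.26,0,0.015,0],
    [-1,0.11,0,0.4,0,0.023,0],
    [-1,0.146,0,0.55,0,0.032,0],
    [-1,0.17,0,0.68,0,0.04,0],
    [-1,0.18,0,0.76,0,0.045,0],
    [-1,0.19,0,0.8,0,0.045,0],
  ],
)

```text
time_s: 8.8
ee_pos: [0.5526, -0.0406, 0.2959]
eef_rot: [-0.008, -1.376, -2.277]
force: [-38.0, -31.1, -7.8]
grip_width: 0.0
grip_force: 25.0
```

```bash
cat > g.py <<'E'
from h import *
o=st()
im,d,K,M=cam('top'); P=cloud(d,K,M); b=tobed(P.reshape(-1,3)).reshape(P.shape)
for y0 in (-.06,-.03,.03,.05):
    m=(abs(b[...,1]-y0)<.01)&(b[...,2]>.15)&(b[...,2]<.36)&(b[...,0]>0.02)&(b[...,0]<.2); q=b[m]
    if len(q)>5: print("top",y0,len(q),"max z",q[np.argmax(q[:,2])]*1000)
im,d,K,M=cam('side'); P=cloud(d,K,M); b=tobed(P.reshape(-1,3)).reshape(P.shape)
m=(abs(b[...,1]+.073)<.006)&(b[...,2]>.13)&(b[...,2]<.36)&(b[...,0]>0)&(b[...,0]<.2); q=b[m]
print(len(q)); 
for z in np.arange(.14,.34,.02):
    k=abs(q[:,2]-z)<.005
    if k.sum()>2: print(round(z,2),"x",q[k,0].min()*1000,q[k,0].max()*1000)
E
python3 g.py
```

```text
t 8.8 pos [ 0.5526 -0.0406  0.2959] tipbed [ 59.1318   0.1176 298.6365] zdir [ 0.9811 -0.0011  0.1935] xdir [-0.1935 -0.0015  0.9811] F bed [-48.4029   8.3925  -7.7566] w 1.2686937387024102e-05 gf 24.96132167885662 q [-0.6182  0.4372  1.9688  1.7729  1.6508 -0.8349]
top -0.06 1068 max z [176.855  -64.5167 359.8169]
top -0.03 574 max z [117.1903 -31.795  359.5345]
top 0.03 667 max z [151.3026  30.9031 345.7416]
top 0.05 410 max z [161.7051  56.9052 347.5946]
776
0.14 x 100.36499011874547 179.4132907633311
0.16 x 91.63589989714016 178.07752819313362
0.18 x 88.36878873927994 179.23100754738715
0.2 x 84.148549234557 180.85257454901665
0.22 x 78.30872569467702 180.4370028841277
0.24 x 71.94448413623346 179.46385427576178
0.26 x 67.51609163199736 172.5340347316962
0.28 x 62.51274564748601 180.42381458580303
0.3 x 58.097223283079934 179.2535061214488
0.32 x 152.26619398525776 178.94934020434943
```

At the stop (panel slope about 1.31 rad). Now I'll withdraw and head for the scraper.

Request:
move_arm(
  targets=[
    [-1,0,0,-0.3,0,0,0],
    [-1,0,0,-1,0,0,0],
    [-1,0,0,-2,0,0,0],
    [-1,0,0,-2.8,0,0,0],
    [-1,0,0,-2.8,0,0,0],
  ],
)

```text
time_s: 9.4
ee_pos: [0.4617, -0.147, 0.2686]
eef_rot: [-0.006, -1.376, -2.283]
force: [0.4, -0.5, -0.3]
grip_width: 0.0005
grip_force: 0.0
```

```bash
cat >> h.py <<'E'
SO=np.array([.5556,-.3993,.014]); SY=.508
def scr(p): return SO+R.from_euler('z',SY).apply(p)
G=[-.045,0,.0736]
def grasp(back,up,al=np.radians(40)):
    Rg=Rt(al,SY); return scr(G)+(.005-back)*Rg.as_matrix()[:,2]+[0,0,up],Rg
E
sed -i 's/^o=st()/st()/' g.py; python3 g.py; python3 -c "
from h import *
p,Rg=grasp(.12,.05); print(p,rel(p,Rg))"
```

```text
t 9.4 pos [ 0.4617 -0.147   0.2686] tipbed [-80.7989  -0.8973 271.3083] zdir [ 0.9811 -0.0046  0.1932] xdir [-0.1932 -0.0003  0.9812] F bed [-0.1323 -0.6267 -0.2945] w 0.0004949998120173678 gf 0.0 q [-0.9312  0.4925  1.9783  1.5269  1.8547 -0.8842]
top -0.06 1069 max z [176.9251 -64.5307 359.7031]
top -0.03 560 max z [133.3365 -35.7512 359.994 ]
top 0.03 653 max z [147.6224  22.1675 345.4522]
top 0.05 411 max z [162.1145  56.9469 346.8915]
771
0.14 x 99.64056465834916 178.8567058665088
0.16 x 95.43965692562325 180.7098893003182
0.18 x 87.6579915850791 178.48408019394955
0.2 x 84.18665119498914 178.42016889215378
0.22 x 78.76156267920443 178.67622466585132
0.24 x 72.40624524299115 179.7448265522754
0.26 x 67.6913476646238 174.13918831400989
0.28 x 62.23698225778533 178.47700045369362
0.3 x 55.769389316517255 178.32777515172754
0.32 x 151.7758905232532 179.95108919177542
[ 0.4393 -0.464   0.2115] [-0.137, 3.833, -5.262, -0.348, -0.883, 0.089]
```

Request:
move_arm(
  targets=[
    [0,-0.14,3.83,-5.26,-0.348,-0.883,0.089],
    [0,-0.14,3.83,-5.26,-0.348,-0.883,0.089],
    [0,-0.14,3.83,-5.26,-0.348,-0.883,0.089],
    [0,-0.14,3.83,-5.26,-0.348,-0.883,0.089],
    [0,-0.14,3.83,-5.26,-0.348,-0.883,0.089],
    [0,-0.14,3.83,-5.26,-0.348,-0.883,0.089],
    [0,-0.14,3.83,-5.26,-0.348,-0.883,0.089],
    [0,-0.14,3.83,-5.26,-0.348,-0.883,0.089],
    [0,-0.14,3.83,-5.26,-0.348,-0.883,0.089],
    [0,-0.14,3.83,-5.26,-0.348,-0.883,0.089],
    [0,-0.14,3.83,-5.26,-0.348,-0.883,0.089],
  ],
)

```text
time_s: 10.6
ee_pos: [0.4402, -0.4623, 0.2117]
eef_rot: [-3.141, -0.874, 0.51]
force: [-0.0, 0.2, 0.5]
grip_width: 0.0466
grip_force: 0.0
```

```bash
cat > s.py <<'E'
from h import *
st(); im,d,K,M=cam('wrist'); save('w2',im); P=cloud(d,K,M)
for t,z in (('scraper',.014),('scraper_grip',.0876),('park_board',0),('bearing',0),('cog',0)):
    for q in ctrl.tip_of('wrist',t)[:1]: print(t,q,atz(q['point'],K,M,z))
near=np.hypot(P[...,0]-.5556,P[...,1]+.3993)<.1
for n,lo,hi in (("block",.029,.042),("board",.010,.018)):
    m=(near&(P[...,2]>lo)&(P[...,2]<hi)).astype(np.uint8)
    m=cv2.morphologyEx(m,cv2.MORPH_OPEN,np.ones((3,3)))
    q=P[m>0]; print(n,len(q),cv2.minAreaRect((q[:,:2]*1000).astype(np.float32)),q[:,2].mean())
im,d,K,M=cam('top'); P=cloud(d,K,M); near=np.hypot(P[...,0]-.5556,P[...,1]+.3993)<.1
hs=cv2.cvtColor(im,cv2.COLOR_RGB2HSV); m=((hs[...,0]>15)&(hs[...,0]<35)&(hs[...,1]>90)&near&(P[...,2]>0.004)&(P[...,2]<.026))
q=P[m]; print("boardcol",len(q),cv2.minAreaRect((q[:,:2]*1000).astype(np.float32)))
p,Rg=grasp(0,0); print(rel(p,Rg))
E
python3 s.py
```

```text
t 10.6 pos [ 0.4402 -0.4623  0.2117] tipbed [-336.8764 -194.5836  202.664 ] zdir [ 0.7213 -0.2602 -0.6419] xdir [ 0.6037 -0.2182  0.7668] F bed [0.1228 0.1406 0.5232] w 0.04663861140214952 gf 0.0 q [-1.1817  0.5452  1.4144  0.8799  1.4129 -0.3758]
scraper {'point': [278.3, 233.4], 'score': 0.69} [ 0.5568 -0.3984  0.014 ]
scraper_grip {'point': [281.5, 233.5], 'score': 0.91} [ 0.521  -0.422   0.0876]
park_board {'point': [285.6, 236.4], 'score': 0.94} [ 0.5645 -0.4049  0.    ]
bearing {'point': [312.3, 300.6], 'score': 0.89} [ 0.5054 -0.4719  0.    ]
cog {'point': [224.0, 386.2], 'score': 0.72} [ 0.3838 -0.433   0.    ]
block 2243 ((558.352294921875, -400.93896484375), (39.99338912963867, 115.01416015625), 29.419780731201172) 0.03623133829702005
board 1717 ((563.3628540039062, -402.7105712890625), (71.353515625, 149.90228271484375), 27.402759552001953) 0.015187986618673053
boardcol 229 ((561.061279296875, -402.0565185546875), (70.46646118164062, 151.1602020263672), 27.583633422851562)
[-0.78, 0.01, 3.034, -0.001, -0.0, 0.001]
```

View pics/w2.png

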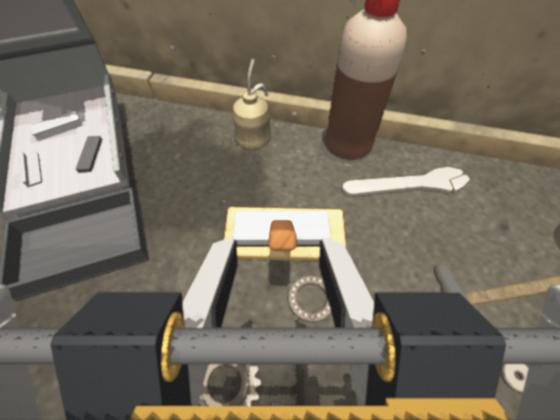

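Handle at (283,235) sits midway between the fingers, and the three chips lie on the bed at (55,127), (90,153) and (32,168). Going in to grasp.

```bash
sed -i 's/^SO=.*/SO=np.array([.5573,-.4003,.014]); SY=.513/' h.py; python3 -c "
from h import *
print(rel(*grasp(.06,0)),rel(*grasp(0,0)))"
```

```text
[-0.767, 0.052, 1.849, 0.003, -0.0, -0.002] [-0.768, 0.048, 3.049, 0.003, -0.0, -0.002]
```

Request:
move_arm(
  targets=[
    [0,-0.77,0.05,1.85,0,0,0],
    [0,-0.77,0.05,1.85,0,0,0],
    [0,-0.77,0.05,1.85,0,0,0],
    [0,-0.77,0.05,2.5,0,0,0],
    [0,-0.77,0.05,3.05,0,0,0],
    [0,-0.77,0.05,3.05,0,0,0],
    [-1,-0.77,0.05,3.05,0,0,0],
    [-1,-0.77,0.05,3.05,0,0,0],
    [-1,-0.77,0.05,3.05,0,0,0],
    [-1,-0.77,0.05,3.05,0,0,0],
    [-1,-0.77,0.05,3.05,0,0,0],
  ],
  grip_force=55,
)

```text
time_s: 12.05
ee_pos: [0.5211, -0.4217, 0.0855]
eef_rot: [3.138, -0.873, 0.511]
force: [-4.1, -1.9, 6.3]
grip_width: 0.0258
grip_force: 55.0
```

```bash
python3 -c "
from h import *
st()"
```

```text
t 12.05 pos [ 0.5211 -0.4217  0.0855] tipbed [-253.1967 -229.2224   76.5351] zdir [ 0.72   -0.2631 -0.6422] xdir [ 0.6041 -0.2179  0.7665] F bed [-4.1375  1.8603  6.3189] w 0.025816920605688003 gf 54.98821556568146 q [-1.0357  0.7195  1.4615  0.98    1.1747 -0.4805]
```

```bash
cat >> h.py <<'E'
import os
def Tobs(o=None):
    o=o or ctrl.get_obs(); T=np.eye(4); T[:3,:3]=R.from_euler('xyz',o["eef_rot"]).as_matrix(); T[:3,3]=o["ee_pos"]; return T
def Tz(p,yaw): T=np.eye(4); T[:3,:3]=R.from_euler('z',yaw).as_matrix(); T[:3,3]=p; return T
def sto(p,yaw):  # rel move bringing scraper origin to p with yaw
    T=Tz(p,yaw)@np.linalg.inv(np.load("X.npy")); return rel(T[:3,3],R.from_matrix(T[:3,:3]))
def sb(x,y,z,dy=0): return sto(bed([x,y,z]),BY+dy)
def sst():
    T=Tobs()@np.load("X.npy"); print("scraper bed",tobed(T[:3,3])*1000,"rpy rel",R.from_matrix(T[:3,:3]).as_euler('xyz')-[0,0,BY])
E
python3 -c "
from h import *
np.save('X.npy',np.linalg.inv(Tobs())@Tz(SO,SY))
print(sto(SO+[0,0,.13],SY), sb(-.08,0,.12))"
```

```text
[1.993, 0.005, -1.67, 0.0, -0.0, -0.0] [2.353, -5.184, -0.51, 0.264, 0.001, -0.221]
```

Request:
move_arm(
  targets=[
    [-1,0.5,0,-0.42,0,0,0],
    [-1,1.2,0,-1.0,0,0,0],
    [-1,1.99,0,-1.67,0,0,0],
    [-1,1.99,0,-1.67,0,0,0],
    [-1,2.35,-5.18,-0.51,0.264,0,-0.221],
    [-1,2.35,-5.18,-0.51,0.264,0,-0.221],
    [-1,2.35,-5.18,-0.51,0.264,0,-0.221],
    [-1,2.35,-5.18,-0.51,0.264,0,-0.221],
    [-1,2.35,-5.18,-0.51,0.264,0,-0.221],
    [-1,2.35,-5.18,-0.51,0.264,0,-0.221],
    [-1,2.35,-5.18,-0.51,0.264,0,-0.221],
    [-1,2.35,-5.18,-0.51,0.264,0,-0.221],
  ],
)

```text
time_s: 13.25
ee_pos: [0.4442, -0.1679, 0.1907]
eef_rot: [3.14, -0.872, 0.855]
force: [-0.1, 0.6, -1.9]
grip_width: 0.0253
grip_force: 55.0
```

```bash
python3 -c "
from h import *
st();sst(); im,d,K,M=cam('wrist'); a=im
im2,d,K,M=cam('side'); save('w3',np.hstack([cv2.resize(a,(400,300)),cv2.resize(im2[90:270,150:390],(400,300))]))
P=cloud(d,K,M)
for t in ('scraper','scraper_grip'):
    for q in ctrl.tip_of('side',t)[:1]: u,v=np.round(q['point']).astype(int); print(t,q,tobed(P[v,u])*1000)
print(sb(.02,0,.10),sb(.074,0,.09),sb(.074,0,.06))"
```

```text
t 13.25 pos [ 0.4442 -0.1679  0.1907] tipbed [-111.1373   -1.3235  181.6925] zdir [ 0.7659 -0.0033 -0.643 ] xdir [ 0.643  -0.0015  0.7659] F bed [ 0.4413  0.4604 -1.9026] w 0.025293941725784398 gf 54.98735010623932 q [-0.8693  0.2202  1.9306  0.8998  1.312  -0.5457]
scraper bed [-79.9129  -0.2973 119.1283] rpy rel [0.0011 0.001  0.0011]
scraper {'point': [249.2, 168.7], 'score': 0.69} [-97.5843 -27.8608 132.899 ]
scraper_grip {'point': [230.9, 137.0], 'score': 0.82} [-139.6589  -26.8227  207.4465]
[0.997, -0.02, 1.774, -0.002, 0.001, -0.001] [1.538, -0.024, 2.73, -0.002, 0.001, -0.001] [1.079, -0.024, 3.116, -0.002, 0.001, -0.001]
```

View pics/w3.png

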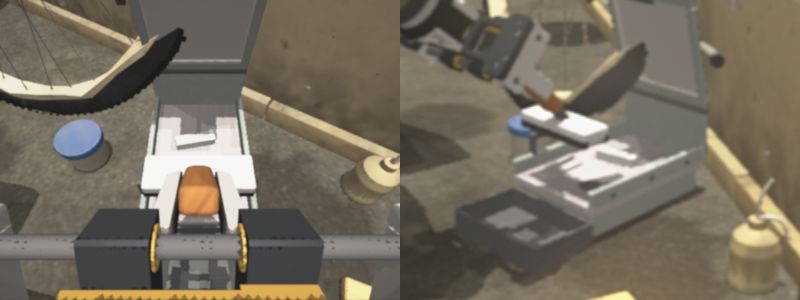

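Scraper is held level and square over the bed (block at about (200,172) in the left half). I'll check the lateral centring on the walls before entering.

```bash
python3 -c "
from h import *
for n in ('wrist','top'):
    im,d,K,M=cam(n); b=tobed(cloud(d,K,M).reshape(-1,3))*1000
    for x0 in (-90,-40,0,40,80):
        m=(abs(b[:,0]-x0)<15)&(b[:,2]>65)&(b[:,2]<76); q=b[m,1]; L=q[(q>50)&(q<90)]; Rr=q[(q<-50)&(q>-90)]
        f=lambda a:(len(a),*np.round(np.percentile(a,[3,97]),1)) if len(a)>5 else None
        print(n,x0,f(L),f(Rr))
    m=(b[:,2]>134)&(b[:,2]<148)&(b[:,0]>-102)&(b[:,0]<-60)&(abs(b[:,1])<70); q=b[m]
    if len(q)>50: print(n,'block',cv2.minAreaRect(q[:,:2].astype(np.float32)),np.median(q[:,2]))
    m=(abs(b[:,1])<60)&(abs(b[:,0])<100)&(b[:,2]>40)&(b[:,2]<75); q=b[m]; print('bed z',np.median(q[:,2]))
    c=q[(q[:,2]>55)&(q[:,0]>-40)];print('chips x',np.percentile(c[:,0],[2,98]) if len(c)>5 else None)
"
```

```text
wrist -90 (179, np.float64(64.3), np.float64(71.9)) (178, np.float64(-75.0), np.float64(-67.5))
wrist -40 None None
wrist 0 (201, np.float64(64.5), np.float64(72.0)) (199, np.float64(-74.7), np.float64(-67.3))
wrist 40 (170, np.float64(64.5), np.float64(72.0)) (168, np.float64(-74.6), np.float64(-67.2))
wrist 80 (137, np.float64(64.6), np.float64(72.1)) (142, np.float64(-74.8), np.float64(-67.2))
wrist block ((-79.8167953491211, -1.8803977966308594), (115.23204040527344, 39.617557525634766), 89.94965362548828) 141.0490719321538
bed z 51.72174706268079
chips x [ 7.3018 32.3121]
top -90 (60, np.float64(66.7), np.float64(74.0)) (51, np.float64(-72.3), np.float64(-66.1))
top -40 (37, np.float64(66.9), np.float64(74.5)) (57, np.float64(-73.0), np.float64(-65.3))
top 0 (55, np.float64(67.0), np.float64(74.4)) (48, np.float64(-72.0), np.float64(-65.8))
top 40 (53, np.float64(67.1), np.float64(74.4)) (55, np.float64(-73.0), np.float64(-65.2))
top 80 (52, np.float64(67.0), np.float64(74.4)) (50, np.float64(-72.2), np.float64(-65.8))
top block ((-79.88851928710938, 0.57220458984375), (114.66310119628906, 40.06884002685547), 89.4541244506836) 139.13726138814485
bed z 49.72655340887711
chips x [-39.1294  30.9452]
```

Request:
move_arm(
  targets=[
    [-1,1.0,-0.015,1.77,0,0,0],
    [-1,1.0,-0.015,1.77,0,0,0],
    [-1,1.54,-0.015,2.73,0,0,0],
    [-1,1.54,-0.015,2.73,0,0,0],
    [-1,1.3,-0.015,2.92,0,0,0],
    [-1,1.08,-0.015,3.12,0,0,0],
    [-1,1.08,-0.015,3.12,0,0,0],
  ],
)

```text
time_s: 14.25
ee_pos: [0.5442, -0.0505, 0.13]
eef_rot: [-3.137, -0.872, 0.85]
force: [-0.7, -0.4, -1.6]
grip_width: 0.0255
grip_force: 55.0
```

```bash
python3 -c "
from h import *
st();sst()
print(sb(.074,0.0004,.050),sb(.074,0.0004,.0485))"
```

```text
t 14.25 pos [ 0.5442 -0.0505  0.13  ] tipbed [ 43.0531   0.0119 121.0289] zdir [ 0.7657 -0.0009 -0.6432] xdir [ 0.6432 -0.0044  0.7657] F bed [-0.796   0.2922 -1.5528] w 0.025522900987288426 gf 54.986963868141174 q [-0.5262  0.3551  1.9292  1.09    1.0127 -0.5008]
scraper bed [74.2592  1.2744 58.4598] rpy rel [0.0048 0.0013 0.0011]
[-0.135, 0.01, 0.104, -0.004, 0.001, -0.003] [-0.158, 0.01, 0.123, -0.004, 0.001, -0.003]
```

Clear so far; lowering to the steel.

Request:
move_arm(
  targets=[
    [-1,-0.07,0.01,0.05,-0.004,0,-0.003],
    [-1,-0.11,0.01,0.085,-0.004,0,-0.003],
    [-1,-0.14,0.01,0.11,-0.004,0,-0.003],
    [-1,-0.14,0.01,0.11,-0.004,0,-0.003],
  ],
)

```text
time_s: 14.65
ee_pos: [0.545, -0.0512, 0.1228]
eef_rot: [3.134, -0.873, 0.859]
force: [0.8, 0.1, -2.1]
grip_width: 0.0258
grip_force: 55.0
```

```bash
python3 -c "
from h import *
st();sst()
print(sb(-.098,0.0004,.0495),sb(.02,0.0004,.0495))"
```

```text
t 14.65 pos [ 0.545  -0.0512  0.1228] tipbed [ 43.1019  -1.0979 113.8475] zdir [ 0.7661 -0.0068 -0.6426] xdir [0.6426 0.001  0.7662] F bed [ 0.5581 -0.5128 -2.1408] w 0.025780256759127897 gf 54.9871963262558 q [-0.5262  0.3682  1.9336  1.1041  0.9999 -0.5267]
scraper bed [74.354  -0.3647 51.293 ] rpy rel [-0.0031  0.0005  0.    ]
[-2.244, 0.005, -2.618, 0.002, 0.001, 0.002] [-0.727, -0.006, -0.81, 0.002, 0.001, 0.002]
```

Request:
move_arm(
  targets=[
    [-1,-0.02,0,0.016,0,0,0],
    [-1,-0.036,0,0.03,0,0,0],
    [-1,-0.036,0,0.03,0,0,0],
  ],
)

```text
time_s: 14.95
ee_pos: [0.5454, -0.0513, 0.1215]
eef_rot: [3.133, -0.874, 0.859]
force: [-4.8, -1.8, 8.4]
grip_width: 0.0255
grip_force: 55.0
```

```bash
python3 -c "
from h import *
st();sst()"
```

```text
t 14.95 pos [ 0.5454 -0.0513  0.1215] tipbed [ 43.3151  -1.4572 112.5426] zdir [ 0.7672 -0.0073 -0.6414] xdir [0.6414 0.0015 0.7672] F bed [-4.4668  2.4177  8.3851] w 0.02548729427945983 gf 55.002039670944214 q [-0.5265  0.3718  1.9336  1.108   0.9989 -0.5322]
scraper bed [74.6704 -0.7679 50.0393] rpy rel [-0.0038 -0.0011  0.    ]
```

Request:
move_arm(
  targets=[
    [-1,-0.1,0,-0.12,0,0,0],
    [-1,-0.22,0,-0.265,0,0,0],
    [-1,-0.35,0,-0.42,0,0,0],
    [-1,-0.48,0,-0.575,0,0,0],
    [-1,-0.61,0,-0.73,0,0,0],
    [-1,-0.74,0,-0.885,0,0,0],
    [-1,-0.87,0,-1.04,0,0,0],
    [-1,-1.0,0,-1.196,0,0,0],
    [-1,-1.13,0,-1.352,0,0,0],
  ],
)

```text
time_s: 15.85
ee_pos: [0.4869, -0.1178, 0.1214]
eef_rot: [3.133, -0.875, 0.858]
force: [3.7, 3.7, 6.2]
grip_width: 0.0259
grip_force: 55.0
```

```bash
python3 -c "
from h import *
st();sst()
print(sb(-.097,0,.049),sb(-.04,0,.049))"
```

```text
t 15.85 pos [ 0.4869 -0.1178  0.1214] tipbed [-45.3056  -0.8244 112.405 ] zdir [ 0.7673 -0.0072 -0.6412] xdir [0.6413 0.001  0.7673] F bed [ 5.2581 -0.3943  6.1973] w 0.025891143619062765 gf 55.009419322013855 q [-0.7225  0.344   1.9756  1.0219  1.1186 -0.6262]
scraper bed [-13.9393  -0.1167  49.9074] rpy rel [-0.0033 -0.0013 -0.0003]
[-1.077, 0.011, -1.262, 0.002, -0.001, 0.002] [-0.346, 0.005, -0.388, 0.002, -0.001, 0.002]
```

Request:
move_arm(
  targets=[
    [-1,-0.13,0,-0.155,0,0,0],
    [-1,-0.26,0,-0.31,0,0,0],
    [-1,-0.39,0,-0.465,0,0,0],
    [-1,-0.52,0,-0.62,0,0,0],
    [-1,-0.65,0,-0.777,0,0,0],
    [-1,-0.77,0,-0.92,0,0,0],
    [-1,-0.88,0,-1.05,0,0,0],
    [-1,-0.97,0,-1.16,0,0,0],
    [-1,-1.04,0,-1.244,0,0,0],
    [-1,-1.065,0,-1.274,0,0,0],
    [-1,-1.065,0,-1.274,0,0,0],
  ],
)

```text
time_s: 16.95
ee_pos: [0.4321, -0.1802, 0.1212]
eef_rot: [3.134, -0.874, 0.858]
force: [-2.5, -0.4, 9.4]
grip_width: 0.0256
grip_force: 55.0
```

```bash
cat > c.py <<'E'
from h import *
import sys
st();sst()
ims=[]
for n,cr in (('side',(slice(110,290),slice(140,380))),('top',(slice(140,320),slice(130,370)))):
    im,d,K,M=cam(n); ims.append(cv2.resize(im[cr],(400,300)))
    for t in ('chip_bar','chip_angle','chip_tube'):
        for q in ctrl.tip_of(n,t)[:2]:
            u,v=np.round(q['point']).astype(int); P=cloud(d,K,M); print(n,t,round(q['score'],2),q['point'],tobed(P[v,u])*1000)
save(sys.argv[1],np.hstack(ims))
E
python3 c.py c1
```

```text
t 16.95 pos [ 0.4321 -0.1802  0.1212] tipbed [-128.3328   -0.2567  112.2536] zdir [ 0.7669 -0.0069 -0.6417] xdir [0.6417 0.0007 0.7669] F bed [-1.91    1.6697  9.4361] w 0.02563129100300216 gf 55.009562373161316 q [-0.9088  0.346   1.9726  0.9259  1.2319 -0.7079]
scraper bed [-97.0064   0.4754  49.7362] rpy rel [-0.003  -0.0006 -0.0002]
side chip_bar 0.66 [241.7, 219.9] [-129.2432  -38.5881   35.294 ]
side chip_angle 0.71 [211.9, 209.4] [-128.9659   57.7978   26.5163]
side chip_angle 0.32 [276.5, 211.7] [-73.1089 -78.8268  47.5055]
side chip_tube 0.73 [236.0, 220.5] [-119.5726   -8.6916   20.8546]
side chip_tube 0.63 [227.3, 173.8] [-152.5365  -26.2563  137.415 ]
top chip_bar 0.41 [271.5, 249.8] [-126.5955  -41.3355   57.5227]
top chip_angle 0.52 [236.5, 289.0] [-131.6301   68.1598   35.3554]
top chip_tube 0.38 [249.3, 264.1] [-121.0794   13.2563  109.7448]
```

View pics/c1.png

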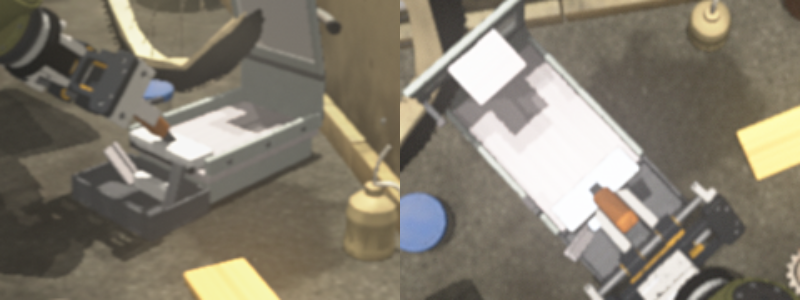

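The bed is clear and all three pieces are over the lip. One leans at (120,160) and one at (175,180) in the left half, so I'll nudge a little further to topple them into the pan.

Request:
move_arm(
  targets=[
    [-1,0.03,0,-0.03,0,0,0],
    [-1,-0.1,0,-0.185,0,0,0],
    [-1,-0.23,0,-0.34,0,0,0],
    [-1,-0.31,0,-0.44,0,0,0],
    [-1,-0.31,0,-0.44,0,0,0],
  ],
)

```text
time_s: 17.85
ee_pos: [0.4141, -0.2011, 0.1228]
eef_rot: [3.134, -0.873, 0.857]
force: [-0.3, -0.8, -1.9]
grip_width: 0.0259
grip_force: 55.0
```

```bash
python3 -c "
from h import *
st();sst()
for n in ('side','top'):
    im,d,K,M=cam(n); b=tobed(cloud(d,K,M).reshape(-1,3)).reshape(420,560,3)*1000
    for t in ('chip_bar','chip_angle','chip_tube'):
        for q in ctrl.cut_out(n,t)[:1]:
            m=q['region']; r=b[m]; print(n,t,round(q['score'],2),m.sum(),np.nanpercentile(r,[5,50,95],axis=0).round(0).tolist())
"
```

```text
t 17.85 pos [ 0.4141 -0.2011  0.1228] tipbed [-155.851    -0.329   113.7922] zdir [ 0.7659 -0.0076 -0.6429] xdir [ 0.6429 -0.0001  0.766 ] F bed [-0.8334 -0.2867 -1.8843] w 0.025876342571345676 gf 54.987096190452576 q [-0.9685  0.3492  1.9619  0.8917  1.2697 -0.729 ]
scraper bed [-124.6163    0.3831   51.2287] rpy rel [-0.0028  0.0008 -0.0012]
side chip_bar 0.7 2762 [[-268.0, -319.0, 6.0], [-228.0, -260.0, 14.0], [-183.0, -185.0, 15.0]]
side chip_angle 0.74 190 [[-137.0, 41.0, 10.0], [-127.0, 54.0, 26.0], [-118.0, 72.0, 44.0]]
side chip_tube 0.64 254 [[-128.0, -25.0, 6.0], [-126.0, -1.0, 17.0], [-115.0, 31.0, 23.0]]
top chip_bar 0.47 202 [[-192.0, -47.0, 11.0], [-167.0, -39.0, 26.0], [-145.0, -31.0, 39.0]]
top chip_angle 0.65 104 [[-140.0, 62.0, 4.0], [-131.0, 72.0, 40.0], [-124.0, 82.0, 50.0]]
```

Request:
move_arm(
  targets=[
    [-1,0.77,0,-0.64,0,0,0],
    [-1,1.53,0,-1.28,0,0,0],
    [-1,1.85,0,-2.5,0,0,0],
    [-1,1.85,0,-2.5,0,0,0],
  ],
)

```text
time_s: 18.65
ee_pos: [0.3899, -0.2284, 0.278]
eef_rot: [3.124, -0.871, 0.865]
force: [0.4, -0.1, -1.5]
grip_width: 0.0261
grip_force: 55.0
```

```bash
cat > c2.py <<'E'
from h import *
import sys
st();sst(); ims=[]
for n,cr in (('side',(slice(170,275),slice(160,300))),('top',(slice(220,325),slice(210,350)))):
    im,d,K,M=cam(n); ims.append(cv2.resize(im[cr],(400,300),interpolation=cv2.INTER_CUBIC)); b=tobed(cloud(d,K,M).reshape(-1,3)).reshape(420,560,3)*1000
    for t in ('chip_bar','chip_angle','chip_tube'):
        for q in ctrl.cut_out(n,t)[:1]:
            m=q['region']; r=b[m]; print(n,t,round(q['score'],2),q['point'],m.sum(),np.nanpercentile(r,[5,50,95],axis=0).round(0).tolist())
save(sys.argv[1],np.hstack(ims))
E
python3 c2.py c2
```

```text
t 18.65 pos [ 0.3899 -0.2284  0.278 ] tipbed [-192.4363    0.0099  268.9906] zdir [ 0.7647 -0.0107 -0.6443] xdir [0.6443 0.0054 0.7647] F bed [ 0.2092 -0.321  -1.5361] w 0.02613449873057394 gf 54.987841844558716 q [-1.0462  0.1217  1.8165  0.8131  1.5628 -0.4957]
scraper bed [-161.3218    0.3695  206.3643] rpy rel [-0.009   0.0027 -0.0001]
side chip_bar 0.62 [222.2, 231.3] 114 [[-192.0, -53.0, 17.0], [-178.0, -50.0, 29.0], [-151.0, -38.0, 39.0]]
side chip_angle 0.7 [213.8, 207.6] 248 [[-137.0, 42.0, 9.0], [-126.0, 59.0, 29.0], [-117.0, 75.0, 47.0]]
side chip_tube 0.48 [232.1, 222.2] 215 [[-128.0, -25.0, 7.0], [-126.0, -0.0, 18.0], [-116.0, 30.0, 23.0]]
top chip_bar 0.58 [289.8, 271.0] 93 [[-195.0, -47.0, 26.0], [-181.0, -40.0, 34.0], [-170.0, -32.0, 40.0]]
top chip_angle 0.51 [233.0, 291.9] 60 [[-142.0, 71.0, 1.0], [-133.0, 76.0, 45.0], [-125.0, 85.0, 54.0]]
```

View pics/c2.png

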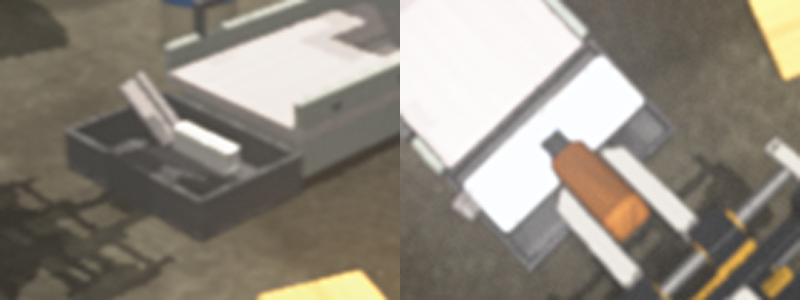

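```bash
python3 -c "
from h import *
im,d,K,M=cam('top'); b=tobed(cloud(d,K,M).reshape(-1,3)).reshape(420,560,3)*1000
hs=cv2.cvtColor(im,cv2.COLOR_RGB2HSV); m=(hs[...,0]>100)&(hs[...,0]<125)&(hs[...,1]>100)&(b[...,1]>75)&(b[...,1]<400)&(b[...,0]<200)
print('blue',m.sum(),np.nanpercentile(b[m],[2,50,98],axis=0))
m=(b[...,0]>-330)&(b[...,0]<-108)&(b[...,1]>78)&(b[...,1]<280)&(b[...,2]>15); print('obst',m.sum(),np.nanpercentile(b[m],[0,50,100],axis=0) if m.any() else '')
print(sb(-.134,.150,.15),sb(-.134,.150,.040),sb(-.134,.118,.040))
"
```

```text
blue 6 [[-305.4265  173.4041   54.7124]
 [  -5.4854  180.6676   55.2044]
 [   9.5929  191.4715   82.8715]]
obst 1981 [[-329.9397   78.0003   43.7287]
 [-129.5533  268.4519  502.5677]
 [-108.0344  279.9985  576.7501]]
[-0.468, -2.966, 1.037, 0.0, -0.0, 0.001] [-2.154, -2.973, 2.45, 0.0, -0.0, 0.001] [-2.154, -2.333, 2.453, 0.0, -0.0, 0.001]
```

Request:
move_arm(
  targets=[
    [-1,-0.47,-2.97,1.04,0,0,0],
    [-1,-0.47,-2.97,1.04,0,0,0],
    [-1,-0.47,-2.97,1.04,0,0,0],
    [-1,-0.47,-2.97,1.04,0,0,0],
    [-1,-1.3,-2.97,1.74,0,0,0],
    [-1,-2.15,-2.97,2.45,0,0,0],
    [-1,-2.15,-2.97,2.45,0,0,0],
    [-1,-2.15,-2.97,2.45,0,0,0],
  ],
)

```text
time_s: 19.9
ee_pos: [0.2955, -0.111, 0.1124]
eef_rot: [3.139, -0.875, 0.854]
force: [-0.3, -0.4, -1.9]
grip_width: 0.0259
grip_force: 55.0
```

```bash
python3 -c "
from h import *
st();sst()
print(sb(-.132,.118,.040),sb(-.132,.10,.040))"
```

```text
t 19.9 pos [ 0.2955 -0.111   0.1124] tipbed [-165.4309  148.3622  103.3992] zdir [ 0.7674 -0.0047 -0.6412] xdir [ 0.6412 -0.0016  0.7674] F bed [-0.4985 -0.0952 -1.9075] w 0.025898800118820387 gf 54.98699069023132 q [-1.1213  0.1056  2.3262  0.8306  1.2755 -0.8954]
scraper bed [-134.0615  149.3058   40.9063] rpy rel [ 0.0003 -0.0013 -0.    ]
[0.016, 0.625, 0.047, -0.0, -0.001, -0.0] [0.016, 0.985, 0.049, -0.0, -0.001, -0.0]
```

Request:
move_arm(
  targets=[
    [-1,0,0.2,0,0,0,0],
    [-1,0,0.35,0,0,0,0],
    [-1,0,0.5,0,0,0,0],
    [-1,0,0.62,0,0,0,0],
    [-1,0,0.74,0,0,0,0],
    [-1,0,0.86,0,0,0,0],
    [-1,0,0.95,0,0,0,0],
    [-1,0,0.95,0,0,0,0],
  ],
)

```text
time_s: 20.7
ee_pos: [0.3314, -0.1426, 0.1126]
eef_rot: [3.134, -0.873, 0.859]
force: [-0.2, 0.3, -2.2]
grip_width: 0.0256
grip_force: 55.0
```

```bash
python3 c2.py c3
```

```text
t 20.7 pos [ 0.3314 -0.1426  0.1126] tipbed [-165.8592  100.4834  103.5666] zdir [ 0.7661 -0.0065 -0.6426] xdir [0.6427 0.001  0.7662] F bed [ 0.0666  0.3817 -2.2116] w 0.025621948671379742 gf 54.98714089393616 q [-1.0679  0.195   2.2134  0.8581  1.2621 -0.8552]
scraper bed [-134.6082  101.2329   41.0118] rpy rel [-0.0029  0.0006  0.0003]
side chip_bar 0.66 [225.0, 231.3] 137 [[-193.0, -54.0, 4.0], [-175.0, -50.0, 30.0], [-141.0, -26.0, 39.0]]
side chip_angle 0.62 [221.5, 205.5] 165 [[-129.0, 28.0, 13.0], [-120.0, 32.0, 39.0], [-111.0, 38.0, 58.0]]
side chip_tube 0.68 [233.3, 221.6] 252 [[-129.0, -26.0, 6.0], [-126.0, -3.0, 17.0], [-114.0, 26.0, 23.0]]
top chip_bar 0.59 [287.4, 266.2] 209 [[-193.0, -47.0, 13.0], [-170.0, -40.0, 27.0], [-145.0, -31.0, 39.0]]
top chip_angle 0.49 [243.1, 279.7] 56 [[-131.0, 34.0, 15.0], [-123.0, 39.0, 55.0], [-115.0, 45.0, 61.0]]
top chip_tube 0.56 [252.6, 266.9] 150 [[-129.0, -18.0, 18.0], [-123.0, 8.0, 21.0], [-118.0, 31.0, 24.0]]
```

View pics/c3.png

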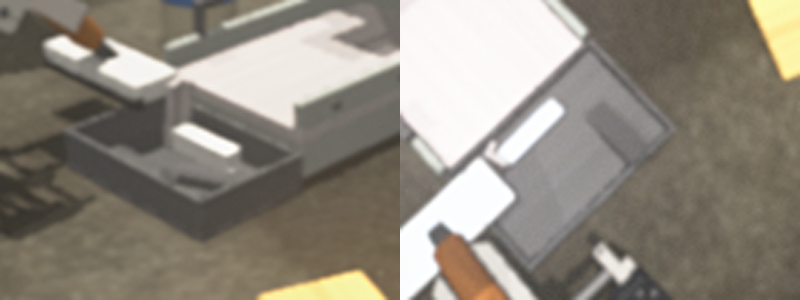

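The angle now stands upright at the pan's left-back, about (495,150) in the right half. Pushing on will tip it inward.

Request:
move_arm(
  targets=[
    [-1,0,0.15,0,0,0,0],
    [-1,0,0.3,0,0,0,0],
    [-1,0,0.45,0,0,0,0],
    [-1,0,0.6,0,0,0,0],
    [-1,0,0.7,0,0,0,0],
    [-1,0,0.7,0,0,0,0],
  ],
)

```text
time_s: 21.7
ee_pos: [0.3578, -0.1657, 0.1127]
eef_rot: [3.134, -0.873, 0.859]
force: [0.2, 0.6, -1.3]
grip_width: 0.0258
grip_force: 55.0
```

```bash
python3 c2.py c4; python3 -c "
from h import *
print(sb(-.15,.08,.16))"
```

```text
t 21.7 pos [ 0.3578 -0.1657  0.1127] tipbed [-166.0001   65.3546  103.6997] zdir [ 0.7661 -0.0065 -0.6427] xdir [0.6427 0.0012 0.7661] F bed [ 0.526   0.2369 -1.2994] w 0.02576758655806956 gf 54.987080097198486 q [-1.0366  0.2585  2.1272  0.8712  1.2607 -0.8228]
scraper bed [-134.7505   66.1037   41.1441] rpy rel [-0.003   0.0006  0.0004]
side chip_bar 0.46 [224.9, 231.6] 129 [[-193.0, -54.0, 15.0], [-176.0, -50.0, 30.0], [-148.0, -34.0, 39.0]]
side chip_angle 0.62 [228.7, 216.0] 50 [[-122.0, 1.0, 20.0], [-119.0, 13.0, 27.0], [-108.0, 36.0, 30.0]]
side chip_tube 0.77 [234.9, 223.3] 260 [[-130.0, -26.0, 5.0], [-127.0, -3.0, 16.0], [-115.0, 28.0, 23.0]]
top chip_bar 0.6 [283.8, 266.3] 187 [[-192.0, -47.0, 12.0], [-167.0, -40.0, 25.0], [-145.0, -32.0, 38.0]]
[1.623, -0.248, -1.762, 0.002, 0.001, 0.002]
```

The angle has tipped flat onto the tube inside the pan. Lifting off and returning to the board.

Request:
move_arm(
  targets=[
    [-1,0.8,0,-0.7,0,0,0],
    [-1,1.62,-0.25,-1.76,0,0,0],
    [-1,1.62,-0.25,-1.76,0,0,0],
    [-1,1.62,-0.25,-1.76,0,0,0],
  ],
)

```text
time_s: 22.5
ee_pos: [0.3375, -0.1691, 0.2334]
eef_rot: [3.126, -0.871, 0.864]
force: [0.4, -0.2, -3.0]
grip_width: 0.0256
grip_force: 55.0
```

```bash
python3 -c "
from h import *
sst(); b=np.array([.5623,-.4021,0])
print(sto(b+[0,0,.15],.48))"
```

```text
scraper bed [-150.7329   78.9055  161.7279] rpy rel [-0.0079  0.0023 -0.0005]
[-1.088, 6.161, -0.83, -0.283, 0.0, 0.248]
```

Request:
move_arm(
  targets=[
    [-1,-1.09,6.16,-0.83,-0.283,0,0.248],
    [-1,-1.09,6.16,-0.83,-0.283,0,0.248],
    [-1,-1.09,6.16,-0.83,-0.283,0,0.248],
    [-1,-1.09,6.16,-0.83,-0.283,0,0.248],
    [-1,-1.09,6.16,-0.83,-0.283,0,0.248],
    [-1,-1.09,6.16,-0.83,-0.283,0,0.248],
    [-1,-1.09,6.16,-0.83,-0.283,0,0.248],
    [-1,-1.09,6.16,-0.83,-0.283,0,0.248],
    [-1,-1.09,6.16,-0.83,-0.283,0,0.248],
    [-1,-1.09,6.16,-0.83,-0.283,0,0.248],
  ],
)

```text
time_s: 23.5
ee_pos: [0.5251, -0.4206, 0.217]
eef_rot: [-3.135, -0.873, 0.471]
force: [-0.1, 0.4, -1.0]
grip_width: 0.0255
grip_force: 55.0
```

```bash
cat > p.py <<'E'
from h import *
st();T=Tobs()@np.load("X.npy"); print("scr",T[:3,3],R.from_matrix(T[:3,:3]).as_euler('xyz'))
z=T[2,3]
for n in ('wrist','top'):
    im,d,K,M=cam(n); P=cloud(d,K,M); near=np.hypot(P[...,0]-.56,P[...,1]+.40)<.1
    hs=cv2.cvtColor(im,cv2.COLOR_RGB2HSV)
    for nm,lo,hi in (("block",z+.013,z+.028),("board",.008,.020)):
        m=(near&(P[...,2]>lo)&(P[...,2]<hi)); 
        if nm=="board": m&=(hs[...,1]>80)
        m=cv2.morphologyEx(m.astype(np.uint8),cv2.MORPH_OPEN,np.ones((2,2)))
        q=P[m>0]; print(n,nm,len(q),cv2.minAreaRect((q[:,:2]*1000).astype(np.float32)) if len(q)>9 else '')
b=np.array([.5623,-.4021,0]); print(sto(b+[0,0,.03],.48),sto(b+[0,0,.016],.48))
E
python3 p.py
```

```text
t 23.5 pos [ 0.5251 -0.4206  0.217 ] tipbed [-249.9285 -231.7867  208.0161] zdir [ 0.7125 -0.2819 -0.6426] xdir [ 0.5953 -0.2419  0.7662] F bed [ 0.2576  0.3705 -0.9628] w 0.0254903631297995 gf 54.98713552951813 q [-1.0289  0.5403  1.4082  0.9221  1.2861 -0.2531]
scr [ 0.5617 -0.4     0.1455] [0.0066 0.0004 0.4811]
wrist block 4831 ((609.3200073242188, -418.76544189453125), (78.6325912475586, 202.5330047607422), 61.848846435546875)
wrist board 1535 ((537.4700927734375, -420.99908447265625), (132.31675720214844, 151.19873046875), 29.269926071166992)
top block 1105 ((580.2449951171875, -423.46240234375), (43.20783996582031, 176.5139617919922), 33.90076446533203)
top board 862 ((547.5933837890625, -382.2724609375), (68.08847045898438, 102.186767578125), 27.45070457458496)
[-1.787, 0.035, 1.488, -0.004, 0.0, -0.004] [-2.001, 0.036, 1.668, -0.004, 0.0, -0.004]
```

Request:
move_arm(
  targets=[
    [-1,-0.9,0.03,0.75,0,0,0],
    [-1,-1.79,0.035,1.49,-0.004,0,-0.004],
    [-1,-1.79,0.035,1.49,-0.004,0,-0.004],
    [-1,-1.9,0.035,1.58,-0.004,0,-0.004],
    [-1,-2.0,0.036,1.66,-0.004,0,-0.004],
    [-1,-2.0,0.036,1.66,-0.004,0,-0.004],
  ],
)

```text
time_s: 24.2
ee_pos: [0.5258, -0.4234, 0.0892]
eef_rot: [3.135, -0.873, 0.481]
force: [0.0, 0.4, -1.6]
grip_width: 0.0258
grip_force: 55.0
```

```bash
python3 p.py
```

```text
t 24.2 pos [ 0.5258 -0.4234  0.0892] tipbed [-251.5506 -234.2661   80.1656] zdir [ 0.7105 -0.2877 -0.6422] xdir [ 0.5973 -0.2359  0.7665] F bed [ 0.2895  0.2057 -1.5905] w 0.025842892921107242 gf 54.9871426820755 q [-1.0301  0.7092  1.4695  0.9943  1.1486 -0.4616]
scr [ 0.5628 -0.4034  0.0176] [-0.0021 -0.      0.4804]
wrist block 4841 ((556.9918212890625, -414.8912658691406), (74.14227294921875, 124.77337646484375), 35.062618255615234)
wrist board 673 ((538.028564453125, -418.31695556640625), (121.80825805664062, 154.16871643066406), 25.785436630249023)
top block 864 ((561.358642578125, -407.6717834472656), (36.94005584716797, 121.52833557128906), 27.207155227661133)
top board 248 ((530.5098266601562, -407.0241394042969), (58.57887649536133, 162.7615966796875), 4.583391189575195)
[0.185, -0.024, -0.152, 0.001, -0.0, 0.002] [-0.029, -0.025, 0.028, 0.001, -0.0, 0.002]
```

Request:
move_arm(
  targets=[
    [-1,-0.02,-0.02,0.02,0,0,0],
    [-1,-0.04,-0.02,0.034,0,0,0],
    [-1,-0.054,-0.02,0.045,0,0,0],
    [-1,-0.054,-0.02,0.045,0,0,0],
  ],
)

```text
time_s: 24.7
ee_pos: [0.5252, -0.4223, 0.0855]
eef_rot: [3.137, -0.874, 0.48]
force: [-4.4, -0.3, 5.8]
grip_width: 0.0256
grip_force: 55.0
```

```bash
python3 -c "
from h import *
st();T=Tobs()@np.load('X.npy'); print('scr',T[:3,3],R.from_matrix(T[:3,:3]).as_euler('xyz'))"
```

```text
t 24.7 pos [ 0.5252 -0.4223  0.0855] tipbed [-251.0999 -233.0142   76.5149] zdir [ 0.7114 -0.2871 -0.6415] xdir [ 0.5964 -0.2363  0.7672] F bed [-3.1181  3.1308  5.7972] w 0.025637823258820396 gf 54.991875886917114 q [-1.0303  0.7131  1.4737  0.9978  1.1456 -0.4686]
scr [ 0.5621 -0.4021  0.014 ] [-0.001  -0.001   0.4807]
```

Seated on the board. Releasing gently to the opening used for the approach, then backing away along the tool axis.

Request:
move_arm(
  targets=[
    [-0.35,0,0,0,0,0,0],
    [-0.2,0,0,0,0,0,0],
    [0,0,0,0,0,0,0],
    [0,0,0,0,0,0,0],
    [0,0,0,-0.5,0,0,0],
    [0,0,0,-1.2,0,0,0],
    [0,0.8,0,-2.2,0,0,0],
    [0,0.8,0,-3.0,0,0,0],
    [0,0.8,0,-3.0,0,0,0],
    [0,0.8,0,-3.0,0,0,0],
  ],
)

```text
time_s: 25.7
ee_pos: [0.4453, -0.4631, 0.2117]
eef_rot: [3.136, -0.873, 0.479]
force: [-0.2, -0.3, 0.1]
grip_width: 0.0472
grip_force: 0.0
```

```bash
python3 s.py; python3 c2.py c5; python3 g.py | tail -10; python3 -c "
from h import *
im,d,K,M=cam('top')
for t in ('oiler','cog','bearing'):
    for q in ctrl.tip_of('top',t)[:1]: print(t,q,atz(q['point'],K,M,0))
im2,_,_,_=cam('side'); save('fin',np.hstack([cv2.resize(im2[80:350,90:450],(400,300)),cv2.resize(im[110:350,120:440],(400,300))]))"
```

```text
t 25.7 pos [ 0.4453 -0.4631  0.2117] tipbed [-334.3297 -199.3798  202.7038] zdir [ 0.7101 -0.288  -0.6425] xdir [ 0.5972 -0.2371  0.7663] F bed [-0.3915 -0.0722  0.0986] w 0.0471568438729545 gf 0.0 q [-1.1757  0.5351  1.4295  0.8924  1.3771 -0.3579]
scraper {'point': [274.9, 233.3], 'score': 0.84} [ 0.5625 -0.4004  0.014 ]
scraper_grip {'point': [275.7, 236.6], 'score': 0.83} [ 0.5219 -0.4227  0.0876]
park_board {'point': [278.2, 237.9], 'score': 0.88} [ 0.5655 -0.4036  0.    ]
bearing {'point': [307.9, 300.5], 'score': 0.92} [ 0.5082 -0.4713  0.    ]
cog {'point': [221.8, 390.7], 'score': 0.94} [ 0.3859 -0.4328  0.    ]
block 2272 ((563.5968017578125, -402.6998596191406), (40.15660858154297, 114.94654083251953), 27.372638702392578) 0.03617628307041684
board 1675 ((563.320068359375, -403.1710510253906), (69.80470275878906, 150.37599182128906), 28.280237197875977) 0.015170997961173128
boardcol 264 ((560.8828125, -402.0194091796875), (70.183349609375, 150.7725372314453), 27.55953025817871)
[-0.824, -0.05, 2.94, 0.028, -0.001, -0.023]
t 26.05 pos [ 0.4459 -0.4622  0.2104] tipbed [-333.1
[... 757 characters left out ...]
.0], [-126.0, 2.0, 21.0], [-119.0, 32.0, 24.0]]
0.14 x 100.96813679651203 180.93250471225412
0.16 x 94.62077064754618 179.1706083894369
0.18 x 88.45784585868837 179.81278906874516
0.2 x 84.99911855023795 179.909663028527
0.22 x 79.49392802126737 179.4793453462221
0.24 x 73.84047218925386 179.9262960239929
0.26 x 67.49937153483111 173.88091067965107
0.28 x 61.92034170812256 180.03723152616237
0.3 x 55.793732370466614 179.36738093552998
0.32 x 152.858449845958 180.96586630130776
oiler {'point': [315.2, 155.9], 'score': 0.64} [ 0.7037 -0.2727  0.    ]
cog {'point': [373.9, 299.6], 'score': 0.66} [ 0.3913 -0.4256  0.    ]
bearing {'point': [397.0, 253.8], 'score': 0.74} [ 0.4953 -0.4708  0.    ]
```

View pics/fin.png

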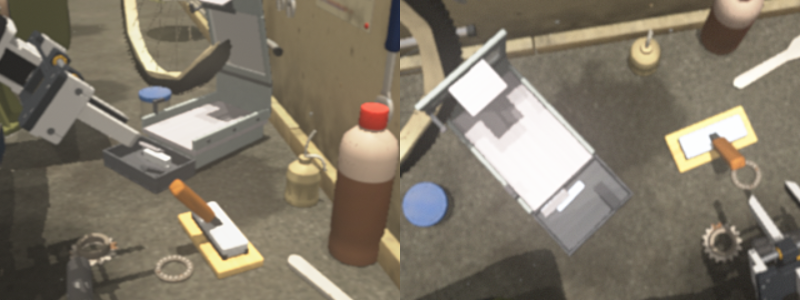

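The final picture shows the guard open at its stop (245,50), an empty bed, and all three chips in the pan (about (570,200)). The scraper is square on its board at (713,137), and the bystanders are where they were. Handing in.

```bash
python3 -c "
from station import ctrl
print(ctrl.hand_in())"
```

```text
the job is handed in; nothing more can be done
None
```

Job handed in at about 26 s (no verdict came back): guard open at its stop, all three off-cuts wiped into the chip pan (the bar leans on the front rim, the angle lies across the tube), scraper back square on its board, and oiler, cog and bearing undisturbed.

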